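Refit the T-handle of a union ball valve and shut it

ROBOT

A 6-joint arm with a two-finger parallel gripper is mounted at the origin on a cart in front of the work surface, level with it; the furniture and walls round the work are solid. World frame = base frame: x ahead of the robot, y to its left, z up, the work surface at z = 0. Lengths are in m, angles in rad, forces in N, time in s.
With the tool pointing down it reaches from about 0.25 to 0.725 m from the base axis. Payload 4 kg.
Tool frame: the origin (TCP) lies midway between the tips of the shut fingers; the grasp point (between the pads) lies 19 mm behind it; z points along the fingers, y is the line along which they close (so a half turn about z gives the same grasp; the last joint's range is limited). The gripper opens to 85 mm and grips with 20 to 120 N. Pads are 22 mm wide; open, the fingers measure 114 mm over their backs; the gripper's body (76 mm by 85 mm) begins 54 mm behind the grasp point. The pads swing forward as they close: fully open they stand 13 mm farther back than shut.
Start: joints at [1.327, 0.241, 0.005, 1.335, 0, 1.571], TCP at [0.121, 0.485, 0.231] pointing down, gripper open.
Joint ranges: [-2.72, 2.72], [-1.05, 1.87], [-1.09, 1.28], [-1.99, 2.15], [-1.42, 1.44], [-3.14, 3.14]. Speed limits (rad/s): [2.79, 2.79, 3.14, 3.14, 3.14, 3.14].

INTERFACE

Orientations are given as a unit quaternion [x, y, z, w].
In Python, from workcell import get_obs, camera, job_done, silhouettes gives the robot as it stands. The module is installed in compiled form; this text tells all that it offers.
- The arm moves only by the tool drive_tool, never from a script. Its argument "increments" is a list of rows, each a list of 3 entries, a list of its own where there are three numbers: the shift along the world's x, y, z in mm, then the turn, a rotation vector about the world's x, y, z in degrees, then the opening, from 0 (shut) to 1 (fully open). A call has 1 to 8 rows; each row shifts and turns the commanded pose from where the row before left it; what a row does not reach is not made up. A row lasts 1/12 s, in which the tool goes at most 41.7 mm and 7.16 degrees, less where a joint would pass 70% of its speed; a pose out of reach is approached as far as the arm can. A call is refused whole if a number of a shift passes 41.7 or a number of a turn 7.16, either way. A call with a gripper value outside its range is refused whole. The fingers move at their own pace and stop on an object; the grip force is fixed at half the most. Time passes only in rows, so rows that do not move let the fingers close. It gives the time, the measured TCP pose, the force, the opening and the grip force at its end, in the units of the state.
- get_obs(): the state, without advancing time (a new reading comes with each control period).
- camera(name): name is "scene" or "top"; returns a dict with "image" (384x512x3 uint8, red, green, blue), "K" (3x3 intrinsics, pixels), "k1" (the pictures are not rectified: a ray, as slopes to the right and down, at radius r is drawn at 1 + k1 r^2 times it, then the intrinsics apply), "view" (4x4, takes a point from world to camera coordinates). Camera axes: x right, y down, z forward; pixel columns grow to the right and rows downward; lengths in m; the calibration is good to about 2 mm. A picture is of the moment at which its call begins. There is no depth.
- job_done(): hands the job in; it is judged then, once.
Trained networks look in a picture, given as the dict that the camera call returned (one of the last four; its "shot" number tells which), for a name from the list of things; names that differ only in an ending like _2 or _b are one class to them, and where a whole thing is asked for, a point or a joint stands for the part that bears it (a point fixed in the world has none). Each returns a list of dicts, best first, with "conf" (0 to 1); they miss things now and then, are a little off and sometimes report something else, mostly with a low value. They report only what shows in the picture. A call takes as long as a camera call.
- silhouettes(query, picture): "region" (384x512 bool, what is visible of it) and "bbox" ([left, top, right, bottom] in pixels, round what is visible of it).
The state is a dict: "clock": time; "joint_pos": joint angles; "joint_vel": joint speeds; "tau": joint torques, N m; "eef_pos": TCP position; "tool_rot": TCP orientation; "ft_force": force on the tool from outside, world axes, zero at the start; "ft_torque": the same for the moment, N m; "grip_width": finger opening in m; "grasp_force": force on a finger pad.
Only numpy, scipy, OpenCV 4.12 (cv2) and the standard library are available. Lean on these libraries where they do the work, as an engineer would, in place of code of your own. Each camera call takes 0.05 s, during which the arm holds its last target. There are 200 camera calls.

TASK

The T-handle has been pulled off the ball valve on the desk, which was left open or partly open. Put it back on the stem, turning it lightly until its slot finds the stem's flats and it drops fully home on the collar; only then turn the handle clockwise to the stop, so that it stands square across the pipe and the valve is shut. The stem is plastic: press and turn gently, do not go on forcing at the stop, and leave the things lying around where they are.

Things in the scene. Friction and masses are not known exactly. Their poses are not given: they have to be found in the camera images.
- handle: Loose dark grey T-handle, lying hub down: 121 mm long along own x (two wings, 13 to 25 mm wide), hub 46 x 40 mm with two flat parallel sides 40 mm apart facing own +-y, 36 mm tall, about 90 g. Origin: centre of the hub's underside; z up. Wings start 15 mm above the underside. Good grasp: from above across the hub's flat sides, fingertips 5 mm above the underside.
- socket (a point): Mouth of the handle's socket, centre of the hub's underside (handle's origin and axes). First 12.5 mm: slot, 33.5 mm round with two flats 17.5 mm apart facing own +-y, its long way along the wings, nearly sharp-edged; above it a 16.5 mm round bore right through the hub. It fits the stem either way round (half turn), 0.75 mm clearance a side, about 0.05 rad of play.
- valve: Dark grey union ball valve in a 216 mm run of 40 mm pipe, fixed to the desk on an 86 x 200 x 8 mm plate. Origin: centre of the plate's underside; z up. Pipe and two ribbed union nuts lie along own y, axis 56 mm and nut tops 91 mm up. Open: the handle's wings lie along the pipe (own y). Shut: wings across it (own x), at most 1.53 rad clockwise from open seen from above, at a firm stop.
- seat (a point): Centre of the flat top of the valve's 44 mm round collar, 96 mm above the desk, on the stem's axis; axes of the valve's body. The handle's hub seats on this collar: fully home means its underside rests on it. While the slot is not yet in line with the flats, the hub stops 12 mm higher, centred by the stem's round end.
- stem_top (a point): Tip of the light plastic stem, 33 mm above the collar; axes of the valve's body, NOT turned with the stem. Lower 12 mm: 32 mm round with two flats 16 mm apart; above: 15 mm round end, last 6 mm tapered to 6 mm. Angle not reported: left 0 to 1.15 rad clockwise of open. Turns with about 0.2 N m; under 10 N of rubbing does not turn it. Keep the push under 15 N, the moment under 0.35 N m.
- tape_roll: Bystander: roll of tan tape lying flat, 104 mm across, 25 mm tall. Origin: centre of its underside.
- screwdriver: Bystander: screwdriver with yellow handle lying on the desk, 220 mm long along own y, 26 mm thick. Origin: under its middle.
- sample_jar: Bystander: white sample jar with blue lid, 46 mm across, 56 mm tall. Origin: centre of its underside.

How it is judged:
By the outcome, as a careful person would: the job done as asked, in the order asked, and still so for the second after the job is handed in, with the robot touching nothing.
It also fails if it takes over 72 s, if anything falls off the work surface, if the arm or the gripper's body presses on something with over 40 N, if the wrist force passes 120 N, or if a joint passes its speed limit or range.

## Working session

There is one attempt and no reset: what is moved stays moved. The work goes in short steps, Python scripts to look and compute and a tool call to move; the robot and the scene stay as the last step left them, time stands still between calls to the robot, and variables do not carry over. Pictures are saved under pics/ and viewed, at most 10 in all, crops included, and the job is handed in when it is done.

Besides the shell and the picture viewer there is one more tool, called after ">>>" as name([rows], argument=value, ...), one row to a line, values as JSON. drive_tool: Moves the arm, as the interface text tells. Its arguments: {"type":"object","properties":{"increments":{"type":"array"}},"required":["increments"]}

```bash
mkdir -p pics
cat > h.py <<'E'
import numpy as np, cv2
from workcell import get_obs, camera, job_done, silhouettes
def ray(c,uv):
    K=c["K"];x=np.array([(uv[0]-K[0,2])/K[0,0],(uv[1]-K[1,2])/K[1,1]]);u=x.copy()
    for _ in range(20): u=x/(1+c["k1"]*(u@u))
    V=np.array(c["view"]);R=V[:3,:3];o=-R.T@V[:3,3];d=R.T@np.array([u[0],u[1],1.]);return o,d/np.linalg.norm(d)
def atz(c,uv,z):
    o,d=ray(c,uv);return o+d*(z-o[2])/d[2]
def proj(c,P):
    V=np.array(c["view"]);p=V[:3,:3]@np.array(P)+V[:3,3];u=p[:2]/p[2];u=u*(1+c["k1"]*(u@u));K=c["K"]
    return np.array([K[0,0]*u[0]+K[0,2],K[1,1]*u[1]+K[1,2]])
def tri(rs):
    A=sum(np.eye(3)-np.outer(d,d) for o,d in rs);b=sum((np.eye(3)-np.outer(d,d))@o for o,d in rs);return np.linalg.solve(A,b)
def save(c,n,roi=None,s=1):
    im=c["image"][:,:,::-1]
    if roi: l,t,r,b=roi;im=im[t:b,l:r]
    cv2.imwrite("pics/"+n,cv2.resize(im,None,fx=s,fy=s,interpolation=cv2.INTER_CUBIC))
E
python3 - <<'E'
from h import *
np.set_printoptions(precision=3,suppress=True)
ims=[]
for n in("scene","top"):
    c=camera(n);ims.append(c["image"]);print(n,c["K"].tolist(),c["k1"],c["view"])
    np.save(n+"0.npy",c,allow_pickle=True)
    for q in("handle","valve","stem_top","tape_roll","screwdriver","sample_jar"):
        for r in silhouettes(q,c)[:2]:
            m=r["region"];v,u=np.nonzero(m);print(q,round(r["conf"],2),r["bbox"],len(u),u.mean().round(1),v.mean().round(1), atz(c,(u.mean(),v.mean()),0.03))
cv2.imwrite("pics/a.png",cv2.resize(np.hstack(ims)[:,:,::-1],(800,300),interpolation=cv2.INTER_AREA))
cv2.imwrite("pics/t.png",cv2.resize(ims[1][:,:,::-1],(800,600),interpolation=cv2.INTER_CUBIC))
o=get_obs();print(o)
E
```

```text
scene [[372.4858954411895, 0.0, 248.941048883953], [0.0, 372.4858954411895, 190.65338734342672], [0.0, 0.0, 1.0]] -0.09303065749516723 [[-0.901 -0.433 -0.025  0.591]
 [-0.153  0.372 -0.915  0.091]
 [ 0.406 -0.821 -0.402  0.86 ]
 [ 0.     0.     0.     1.   ]]
handle 0.61 [220.7, 246.5, 280.1, 273.4] 914 249.2 257.8 [0.473 0.379 0.03 ]
valve 0.62 [258.6, 161.7, 316.1, 228.4] 2238 289.4 196.6 [0.499 0.078 0.03 ]
stem_top 0.69 [257.0, 159.1, 316.9, 225.1] 2253 288.9 197.1 [0.499 0.082 0.03 ]
tape_roll 0.87 [173.6, 216.5, 220.5, 246.6] 1078 197.2 232.3 [0.622 0.335 0.03 ]
screwdriver 0.74 [281.7, 239.5, 320.5, 305.9] 671 297.4 282.0 [0.361 0.414 0.03 ]
sample_jar 0.75 [181.1, 189.4, 197.1, 216.7] 395 187.0 204.0 [0.726 0.222 0.03 ]
top [[407.1952848465706, 0.0, 251.91840639953256], [0.0, 407.1952848465706, 192.68564369314828], [0.0, 0.0, 1.0]] -0.1227931846414626 [[-0.006 -1.     0.001  0.255]
 [-0.991  0.006 -0.13   0.562]
 [ 0.13  -0.002 -0.992  0.865]
 [ 0.     0.     0.     1.   ]]
handle 0.82 [191.9, 205.0, 210.0, 257.8] 629 200.2 232.2 [0.477 0.366 0.03 ]
handle 0.55 [280.5, 203.1,
[... 289 characters left out ...]
screwdriver 0.97 [165.2, 277.3, 261.5, 288.5] 591 195.2 281.4 [0.37  0.377 0.03 ]
screwdriver 0.72 [281.8, 204.8, 384.9, 242.4] 3578 330.7 223.9 [0.494 0.077 0.03 ]
sample_jar 0.78 [253.8, 108.8, 275.2, 135.0] 408 263.4 122.3 [0.727 0.224 0.03 ]
{'clock': 0.7, 'joint_pos': array([1.327, 0.241, 0.005, 1.335, 0.   , 1.571]), 'joint_vel': array([-0.001,  0.001, -0.001, -0.   ,  0.001, -0.001]), 'tau': array([ -0.   , -37.208,  25.264,   0.001,   0.   ,   0.   ]), 'eef_pos': array([0.121, 0.485, 0.231]), 'tool_rot': array([0.122, 0.993, 0.   , 0.   ]), 'ft_force': array([ 1.284, -0.125, -0.27 ]), 'ft_torque': array([-0.002,  0.012, -0.028]), 'grasp_force': 0.0, 'grip_width': 0.08544712121752394}
```

View pics/a.png

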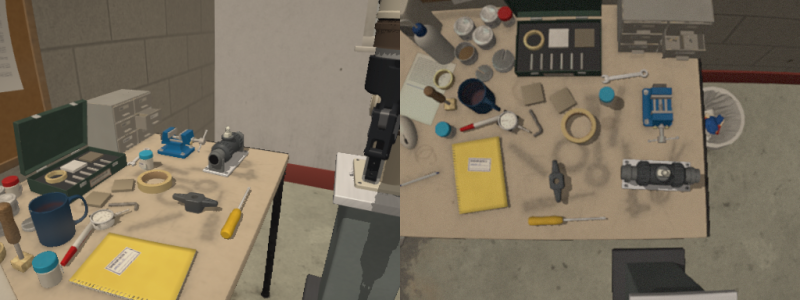

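View pics/t.png

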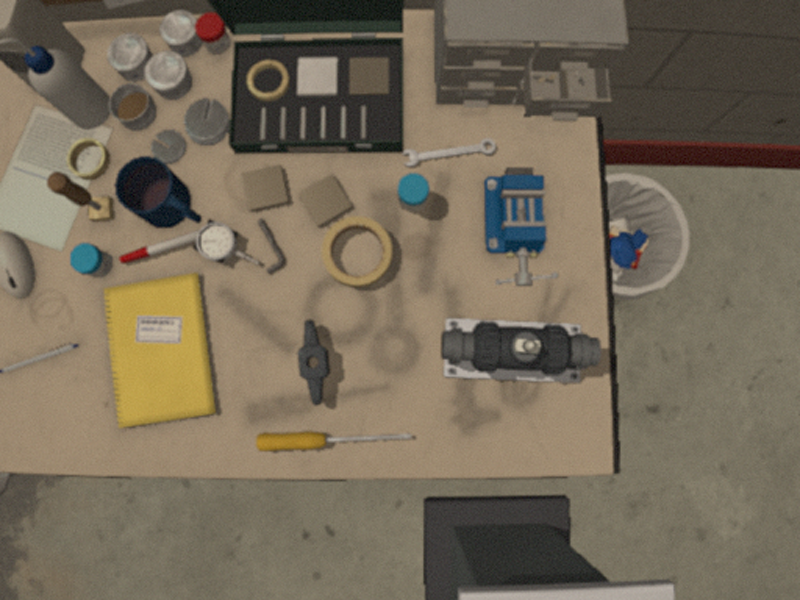

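The pictures show the handle near (200,232) in the top view, wings nearly along image rows, and the valve with its pipe along the image columns, stem near (337,221). Next I'll zoom in on both.

Run:
```python
from h import *
np.set_printoptions(precision=4,suppress=True)
def crop(c,l,t,w,h): return cv2.resize(c["image"][t:t+h,l:l+w,::-1],(400,300),interpolation=cv2.INTER_CUBIC)
S=camera("scene");T=camera("top")
im=np.vstack([np.hstack([crop(T,160,202,80,60),crop(T,297,191,80,60)]),np.hstack([crop(S,208,228,80,60),crop(S,248,155,80,60)])])
cv2.imwrite("pics/z.png",im)
for n,c in(("scene",S),("top",T)):
    for q in("handle","valve"):
        r=silhouettes(q,c)[0];m=r["region"].astype(np.uint8)
        cn=max(cv2.findContours(m,cv2.RETR_EXTERNAL,cv2.CHAIN_APPROX_NONE)[0],key=cv2.contourArea)
        print(n,q,r["conf"],cv2.minAreaRect(cn))
        np.save(f"m_{n}_{q}.npy",m)
```

```text
scene handle 0.94 ((249.0, 259.0), (26.0, 56.0), 90.0)
scene valve 0.63 ((289.760009765625, 197.82000732421875), (43.00000762939453, 68.4000015258789), 36.869895935058594)
top handle 0.91 ((200.74752807617188, 231.47525024414062), (53.43349838256836, 19.502729415893555), 84.2894058227539)
top valve 0.81 ((332.513671875, 224.16380310058594), (103.19977569580078, 38.049949645996094), 2.337306022644043)
```

View pics/z.png

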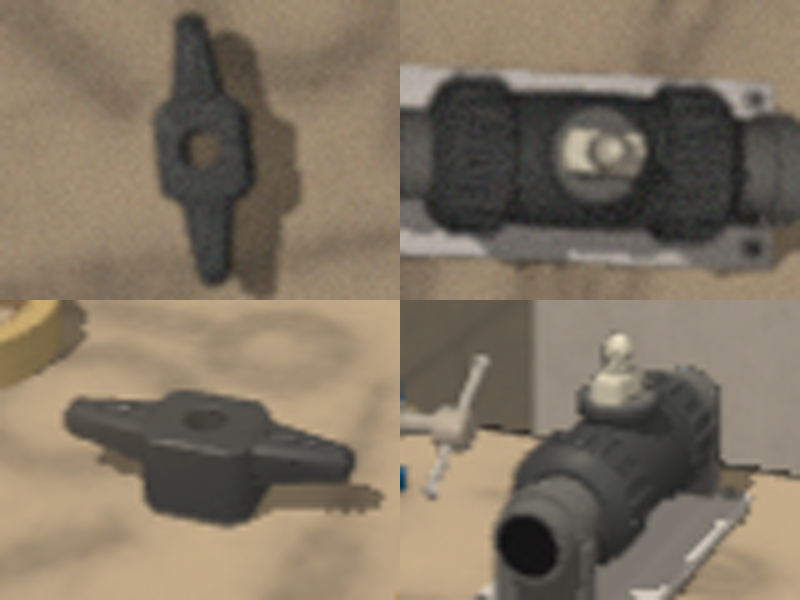

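The crops show the handle's bore at top (200.4,232.0) and scene (249.4,252.0). The stem tip is at top (339.4,220.6) and scene (291.6,162.5). The light flats lie nearly along the pipe. Next I'll fit simple models to both views.

```bash
cat > fit.py <<'E'
from h import *
from scipy.optimize import minimize
def cyl(r,z0,z1,r2=None,flat=None):
    a=np.linspace(0,2*np.pi,48,endpoint=False);o=[]
    for z,R in((z0,r),(z1,r2 or r)):
        y=R*np.sin(a)
        if flat: y=np.clip(y,-flat,flat)
        o.append(np.c_[R*np.cos(a),y,0*a+z])
    return np.vstack(o)
def box(x0,x1,w0,w1,z0,z1): return np.array([(x,s*w,z) for x,w in((x0,w0),(x1,w1)) for s in(-1,1) for z in(z0,z1)])
STEM=[cyl(.016,0,.012,flat=.008),cyl(.0075,.012,.027),cyl(.0075,.027,.033,.003)]
HANDLE=[box(-.023,.023,.02,.02,0,.036),box(.02,.0605,.0125,.0065,.015,.036),box(-.0605,-.02,.0065,.0125,.015,.036)]
def mask(c,parts,p,z):
    ca,sa=np.cos(p[2]),np.sin(p[2]);R=np.array([[ca,-sa,0],[sa,ca,0],[0,0,1]])
    m=np.zeros((384*4,512*4),np.uint8)
    for P in parts:
        q=np.array([proj(c,R@v+[p[0],p[1],z]) for v in P]);q=((q+.5)*4*16-8).astype(np.int32)
        cv2.fillConvexPoly(m,cv2.convexHull(q.reshape(-1,1,2)),255,cv2.LINE_8,4)
    return cv2.resize(m,(512,384),interpolation=cv2.INTER_AREA)/255.
def fit(views,parts,p0,z):
    def cost(p): return sum(np.abs(mask(c,parts,p,z)-m).sum() for c,m in views)
    s=np.array([[0,0,0],[.006,0,0],[0,.006,0],[.0,0,.2]])
    r=minimize(cost,p0,method="Nelder-Mead",options=dict(initial_simplex=np.array(p0)+s,xatol=1e-4,fatol=.05));return r.x,r.fun
E
python3 - <<'E'
from fit import *
np.set_printoptions(precision=4,suppress=True)
S=camera("scene");T=camera("top")
print("tri bore",tri([ray(T,(200.4,232)),ray(S,(249.4,252))]),"tip",tri([ray(T,(339.4,220.6)),ray(S,(291.6,162.5))]))
print("collar top",atz(T,(337,221.4),.096),"tip@.129",atz(T,(339.4,220.6),.129))
a=atz(T,(198,205.6),.03);b=atz(T,(202.6,257.6),.03);print("wing yaw deg",np.degrees(np.arctan2(*(a-b)[1::-1])),(a+b)/2)
hm={}
for n,c in(("S",S),("T",T)):
    g=c["image"].astype(float).mean(2)
    hm[n]=silhouettes("handle",c)[0]["region"].astype(float)
    x0,y0,x1,y1=(275,158,310,185) if n=="S" else (325,208,350,234)
    m=np.zeros(g.shape);sub=c["image"][y0:y1,x0:x1].astype(float)
    m[y0:y1,x0:x1]=np.clip((g[y0:y1,x0:x1]-85)/70,0,1); hm["st"+n]=m
for v in("T","S","TS"):
    print("handle",v,fit([({"T":T,"S":S}[k],hm[k]) for k in v],HANDLE,[.475,.366,0],0))
for a0 in(1.57,1.2,.8,.4): print("stemT",a0,fit([(T,hm["stT"])],STEM,[.497,.07,a0],.096))
print((hm["stT"][210:232,328:348]*9).astype(int))
m=silhouettes("valve",T)[0]["region"].astype(np.uint8)
# plate edges: bright grey in the top view
E
```

```text
tri bore [0.4781 0.3656 0.0341] tip [0.4949 0.0783 0.1262]
collar top [0.4953 0.0769 0.096 ] tip@.129 [0.4949 0.079  0.129 ]
wing yaw deg 5.509929150434764 [0.479  0.3662 0.03  ]
handle T (array([0.4782, 0.366 , 0.1092]), np.float64(83.57254901960783))
handle S (array([ 0.4792,  0.3662, -0.0123]), np.float64(170.50196078431372))
handle TS (array([0.4783, 0.3659, 0.1045]), np.float64(273.11372549019603))
stemT 1.57 (array([0.4965, 0.0781, 1.5537]), np.float64(80.33725490196079))
stemT 1.2 (array([0.4966, 0.0788, 1.547 ]), np.float64(80.0420168067227))
stemT 0.8 (array([0.4966, 0.0785, 1.5512]), np.float64(80.3266106442577))
stemT 0.4 (array([0.4966, 0.0785, 1.545 ]), np.float64(80.07002801120449))
[[0 0 0 0 0 0 0 0 0 0 0 0 0 0 0 0 0 0 0 0]
 [0 0 0 0 0 0 0 0 0 0 0 0 0 0 0 0 0 0 0 0]
 [0 0 0 0 0 0 0 0 0 0 0 0 0 0 0 0 0 0 0 0]
 [0 0 0 0 0 0 0 0 0 0 0 0 0 0 0 0 0 0 0 0]
 [0 0 0 0 0 0 0 0 1 1 0 0 0 0 0 0 0 0 0 0]
 [0 0 0 0 0 0 0 0 0 0 1 0 1 0 0 0 0 0 0 0]
 [0 0 0 2 3 3 3 2 2 0 0 0 0 0 0 0 0 0 0 0]
 [0 0 3 9 9 9 9 7 5 2 1 0 0 0 2 2 1 0 0 0]
 [0 1 6 9 9 9 9 7 3 4 4 4 3 2 6 9 8 2 0 0]
 [0 3 9 9 9 9 8 2 2 6 8 8 8 3 3 7 9 3 0 0]
 [0 3 9 9 9 9 6 2 4 8 9 9 9 6 1 2 5 5 0 0]
 [0 5 9 9 9 9 5 1 4 7 9 9 9 7 2 3 5 6 0 0]
 [0 4 9 9 9 9 6 1 4 7 7 8 7 4 2 2 3 1 0 0]
 [0 3 8 9 9 9 9 3 1 4 5 5 3 2 2 3 2 0 0 0]
 [0 1 5 8 9 9 9 6 1 0 1 2 2 2 3 3 2 0 0 0]
 [0 0 1 1 1 2 2 2 1 0 0 1 2 2 2 2 0 0 0 0]
 [0 0 0 0 0 0 0 0 0 0 0 0 0 0 0 0 0 0 0 0]
 [0 0 0 1 0 0 0 0 0 0 0 0 0 0 0 0 0 0 0 0]
 [0 0 0 0 0 1 1 1 1 0 0 0 0 0 0 0 0 0 0 0]
 [0 0 0 0 0 1 1 0 0 1 0 0 0 0 0 0 0 0 0 0]
 [0 0 0 0 0 0 0 0 0 0 0 0 0 0 0 0 0 0 0 0]
 [0 0 0 0 0 0 0 0 0 0 0 0 0 0 0 0 0 0 0 0]]
```

>>> drive_tool([
  [[36, -12, -4], [0, 0, 2.5], 1],
  [[36, -12, -4], [0, 0, 2.5], 1],
  [[36, -12, -4], [0, 0, 2.5], 1],
  [[36, -12, -4], [0, 0, 2.5], 1],
  [[36, -12, -4], [0, 0, 2.5], 1],
  [[36, -12, -4], [0, 0, 2.5], 1],
  [[36, -12, -4], [0, 0, 2.5], 1],
  [[36, -12, -4], [0, 0, 2.5], 1],
])

```text
clock: 1.92
eef_pos: [0.4104, 0.3883, 0.1992]
tool_rot: [-0.054, 0.999, 0.0, 0.0]
ft_force: [-0.1, 0.6, 0.2]
grip_width: 0.0853
grasp_force: 0.0
```

>>> drive_tool([
  [[17, -6, -20], [0, 0, 0], 1],
  [[17, -6, -20], [0, 0, 0], 1],
  [[17, -5, -20], [0, 0, 0], 1],
  [[17, -5, -20], [0, 0, 0], 1],
  [[0, 0, -15], [0, 0, 0], 1],
  [[0, 0, 0], [0, 0, 0], 1],
])

```text
clock: 2.42
eef_pos: [0.4755, 0.365, 0.1001]
tool_rot: [-0.052, 0.999, -0.002, -0.003]
ft_force: [-0.6, -0.9, -0.0]
grip_width: 0.0853
grasp_force: 0.0
```

Run:
```python
from fit import *
np.set_printoptions(precision=4,suppress=True)
o=get_obs();print(o["joint_pos"],o["eef_pos"],o["tool_rot"])
T=camera("top");S=camera("scene")
im=[cv2.resize(c["image"][t:t+75,l:l+100,::-1],(400,300),interpolation=cv2.INTER_CUBIC) for c,l,t in((T,150,190),(S,200,190))]
cv2.imwrite("pics/g.png",np.hstack(im))
# valve yaw: plate edges on the stored top mask
m=np.load("m_top_valve.npy");T0=np.load("top0.npy",allow_pickle=True).item()
v,u=np.nonzero(m)
# pipe axis by column centres restricted to the pipe's ends
for cols in(range(284,298),range(374,383)):
    pts=[(x,v[u==x].mean()) for x in cols if (u==x).any()];p=np.mean(pts,0);print(p,atz(T0,p,.056))
g=T0["image"].astype(int).mean(2);print((g[200:246:1,290]).astype(int).tolist());print((g[200:246,378]).astype(int).tolist())
```

```text
[0.6546 0.5233 0.0733 1.1282 0.     0.5511] [0.4755 0.365  0.1001] [-0.0517  0.9987 -0.0021 -0.0031]
[290.5    222.5714] [0.496  0.1692 0.056 ]
[378.     224.2222] [ 0.4906 -0.0217  0.056 ]
[113, 111, 109, 121, 154, 134, 94, 83, 97, 94, 75, 67, 62, 75, 73, 77, 79, 87, 85, 91, 90, 94, 90, 85, 83, 81, 75, 77, 69, 69, 61, 54, 58, 100, 152, 144, 111, 95, 96, 123, 154, 117, 122, 128, 124, 126]
[132, 137, 130, 134, 136, 135, 135, 136, 137, 134, 135, 133, 135, 140, 138, 119, 71, 54, 62, 68, 70, 76, 87, 88, 87, 83, 82, 80, 80, 74, 73, 72, 58, 62, 78, 81, 86, 89, 84, 83, 90, 110, 134, 140, 138, 141]
```

View pics/g.png

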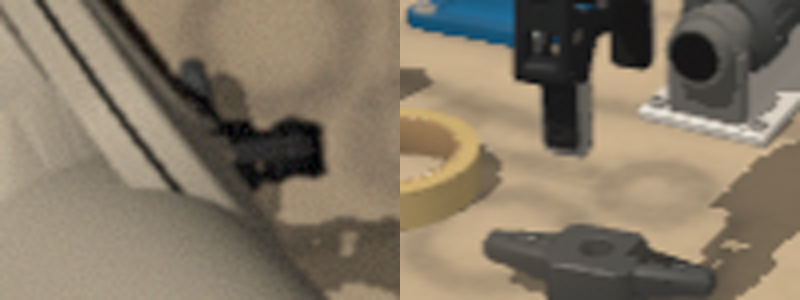

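The picture shows the gripper above the handle, fingers straddling the hub line with nothing in the way. Descending.

>>> drive_tool([
  [[2.5, 1, -20], [0, 0, 0], 1],
  [[0, 0, -20], [0, 0, 0], 1],
  [[0, 0, -20], [0, 0, 0], 1],
  [[0, 0, -20], [0, 0, 0], 1],
  [[0, 0, -12], [0, 0, 0], 1],
  [[0, 0, -5], [0, 0, 0], 1],
  [[0, 0, 0], [0, 0, 0], 1],
])

```text
clock: 3.1
eef_pos: [0.4787, 0.3686, 0.0075]
tool_rot: [-0.053, 0.999, -0.0, -0.0]
ft_force: [0.3, -1.2, -1.0]
grip_width: 0.0855
grasp_force: 0.0
```

>>> drive_tool([
  [[0, 0, 0], [0, 0, 0], 0.7],
  [[0, 0, 0], [0, 0, 0], 0.6],
  [[0, 0, 0], [0, 0, 0], 0.5],
  [[0, 0, 0], [0, 0, 0], 0],
  [[0, 0, 0], [0, 0, 0], 0],
  [[0, 0, 0], [0, 0, 0], 0],
  [[0, 0, 0], [0, 0, 0], 0],
])

```text
clock: 3.68
eef_pos: [0.4802, 0.3689, 0.0089]
tool_rot: [-0.053, 0.999, 0.001, 0.001]
ft_force: [-0.4, -0.4, 6.0]
grip_width: 0.039
grasp_force: 62.3
```

>>> drive_tool([
  [[0, 0, 0], [0, 0, 0], 0],
  [[0, 0, 0], [0, 0, 0], 0],
])

```text
clock: 3.85
eef_pos: [0.4802, 0.369, 0.0089]
tool_rot: [-0.053, 0.999, 0.001, 0.001]
ft_force: [-0.1, -0.3, 5.2]
grip_width: 0.0389
grasp_force: 62.3
```

Run:
```python
from h import *
np.set_printoptions(precision=4,suppress=True)
o=get_obs();print(o["joint_pos"],o["eef_pos"],o["tool_rot"],o["ft_force"],o["ft_torque"])
S=camera("scene");save(S,"g2.png",(190,200,310,290),5)
```

```text
[ 0.6551  0.6197 -0.024   0.9242 -0.      0.5499] [0.4802 0.369  0.0089] [-0.0526  0.9986  0.0008  0.0012] [-0.1217 -0.2623  5.1814] [-0.1252  0.0644 -0.0025]
```

View pics/g2.png

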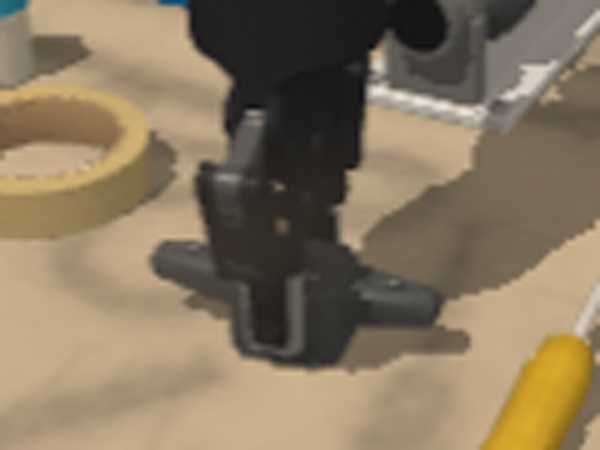

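The picture shows the finger flat against the hub's side, tip about 5 mm above the underside. The handle has not shifted noticeably. Lifting.

>>> drive_tool([
  [[0, 0, 8], [0, 0, 0], 0],
  [[0, 0, 20], [0, 0, 0], 0],
  [[0, 0, 30], [0, 0, 0], 0],
  [[0, 0, 35], [0, 0, 0], 0],
  [[0, 0, 35], [0, 0, 0], 0],
  [[0, -10, 30], [0, 0, 5], 0],
  [[0, -20, 15], [0, 0, 6], 0],
  [[0, -30, 0], [0, 0, 7], 0],
])

```text
clock: 4.57
eef_pos: [0.4813, 0.3108, 0.1854]
tool_rot: [-0.212, 0.977, 0.002, 0.004]
ft_force: [0.8, -0.6, -0.7]
grip_width: 0.0391
grasp_force: 61.5
```

>>> drive_tool([
  [[2, -30, 0], [0, 0, 7], 0],
  [[2, -30, 0], [0, 0, 7], 0],
  [[2, -30, 0], [0, 0, 7], 0],
  [[2, -30, 0], [0, 0, 7], 0],
  [[2, -30, 0], [0, 0, 7], 0],
  [[2, -30, 0], [0, 0, 7], 0],
  [[2, -25, 0], [0, 0, 7], 0],
  [[0, 0, 0], [0, 0, 7], 0],
])

```text
clock: 5.23
eef_pos: [0.4927, 0.0989, 0.1804]
tool_rot: [-0.643, 0.766, -0.001, -0.001]
ft_force: [-0.2, -0.2, -1.1]
grip_width: 0.0389
grasp_force: 61.5
```

>>> drive_tool([
  [[0, 0, 0], [0, 0, 7], 0],
  [[0, 0, 0], [0, 0, 0], 0],
  [[0, 0, 0], [0, 0, 0], 0],
])

```text
clock: 5.48
eef_pos: [0.4929, 0.103, 0.1804]
tool_rot: [-0.687, 0.726, 0.0, -0.0]
ft_force: [-0.2, 0.4, -0.9]
grip_width: 0.0393
grasp_force: 61.5
```

Run:
```python
from fit import *
np.set_printoptions(precision=4,suppress=True)
T=camera("top");S=camera("scene");np.save("T1.npy",T,allow_pickle=True);np.save("S1.npy",S,allow_pickle=True)
im=[cv2.resize(c["image"][t:t+75,l:l+100,::-1],(400,300),interpolation=cv2.INTER_CUBIC) for c,l,t in((T,285,180),(S,240,110))]
im+= [cv2.resize(c["image"][t:t+37,l:l+50,::-1],(400,300),interpolation=cv2.INTER_CUBIC) for c,l,t in((S,265,125),(S,265,150))]
cv2.imwrite("pics/c.png",np.vstack([np.hstack(im[:2]),np.hstack(im[2:])]))
for n,c in(("T",T),("S",S)):
    for r in silhouettes("handle",c)[:2]: print(n,r["conf"],r["bbox"],r["region"].sum())
x,y=.493,.103
for P in([x,y+.0605,.192],[x,y-.0605,.192],[x,y,.174],[.4955,.078,.129]): print(P,proj(T,P),proj(S,P))
```

```text
T 0.68 [303.3, 212.2, 329.7, 229.4] 353
S 0.65 [274.9, 133.1, 296.3, 153.8] 270
[0.493, 0.16349999999999998, 0.192] [300.7592 219.9046] [280.2665 146.903 ]
[0.493, 0.042499999999999996, 0.192] [366.3991 219.2931] [297.4525 133.9247]
[0.493, 0.103, 0.174] [331.8622 220.2436] [289.2291 147.1891]
[0.4955, 0.078, 0.129] [339.8955 220.2987] [291.3867 161.383 ]
```

View pics/c.png

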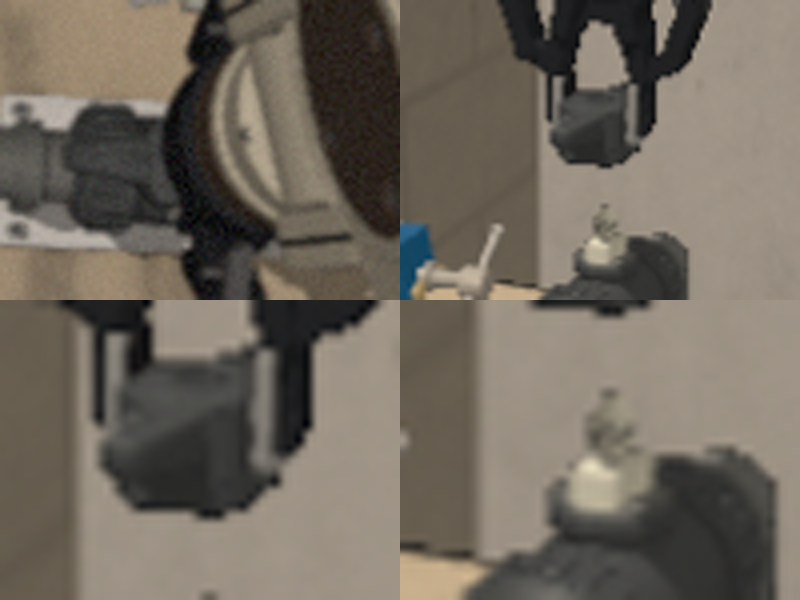

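The picture shows the handle held level above the valve with its wings along the pipe. In the scene view the hub's underside is near (290,151) and the stem tip is at about (291,162). Now I'll align it and come down to just above the tip.

>>> drive_tool([
  [[2.5, -11, 0], [0, 0, 0], 0],
  [[0, -11.5, 0], [0, 0, 0], 0],
  [[0, 0, -15], [0, 0, 0], 0],
  [[0, 0, -15], [0, 0, 0], 0],
  [[0, 0, -8], [0, 0, 0], 0],
  [[0, 0, 0], [0, 0, 0], 0],
  [[0, 0, 0], [0, 0, 0], 0],
])

```text
clock: 6.27
eef_pos: [0.4954, 0.0801, 0.1421]
tool_rot: [-0.688, 0.725, 0.0, -0.001]
ft_force: [-0.0, 0.3, -1.4]
grip_width: 0.0387
grasp_force: 61.5
```

Run:
```python
from fit import *
np.set_printoptions(precision=4,suppress=True)
o=get_obs();print(o["joint_pos"],o["eef_pos"],o["ft_force"],o["ft_torque"])
T=camera("top");S=camera("scene")
def eq(c,l,t):
    g=c["image"][t:t+75,l:l+100,::-1].astype(float);g=np.clip((g-20)*2.2,0,255).astype(np.uint8)
    return cv2.resize(g,(400,300),interpolation=cv2.INTER_CUBIC)
cv2.imwrite("pics/d.png",np.hstack([eq(T,285,180),eq(S,240,125)]))
x,y,z=o["eef_pos"];y-=.002;z-=.007
for P in([x,y+.0605,z+.03],[x,y-.0605,z+.03],[x,y,z]): print(proj(T,P),proj(S,P))
```

```text
[ 0.1604  0.3029 -0.1514  1.1177 -0.0002 -1.3578] [0.4954 0.0801 0.1421] [-0.0414  0.3325 -1.3626] [-0.005  -0.0165  0.0481]
[312.1666 219.431 ] [283.0517 154.828 ]
[375.231  218.8191] [299.3958 141.4521]
[340.4974 220.1504] [291.4491 159.1317]
```

View pics/d.png

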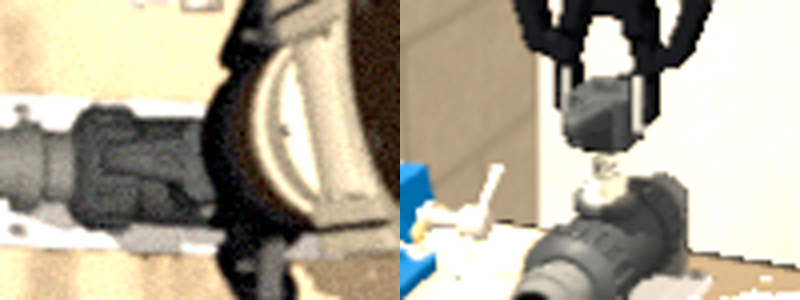

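The picture shows the hub just above the stem tip and centred to within about 2 mm. The left wing tip is near (311,218) in the top view. Lowering gently.

>>> drive_tool([
  [[0, 0, -2], [0, 0, 0], 0],
  [[0, 0, -2], [0, 0, 0], 0],
  [[0, 0, -2], [0, 0, 0], 0],
  [[0, 0, -2], [0, 0, 0], 0],
  [[0, 0, 0], [0, 0, 0], 0],
])

```text
clock: 6.78
eef_pos: [0.4953, 0.0808, 0.1339]
tool_rot: [-0.689, 0.725, 0.0, -0.0]
ft_force: [-0.4, 0.0, 0.1]
grip_width: 0.0387
grasp_force: 61.5
```

>>> drive_tool([
  [[0, 0, -1.5], [0, 0, 0], 0],
  [[0, 0, -1.5], [0, 0, 0], 0],
  [[0, 0, -1.5], [0, 0, 0], 0],
  [[0, 0, 0], [0, 0, 0], 0],
])

```text
clock: 7.12
eef_pos: [0.4955, 0.0807, 0.1294]
tool_rot: [-0.689, 0.725, 0.0, -0.0]
ft_force: [0.8, -0.6, -1.1]
grip_width: 0.0388
grasp_force: 61.5
```

>>> drive_tool([
  [[0, 0, -1.5], [0, 0, 0], 0],
  [[0, 0, -1.5], [0, 0, 0], 0],
  [[0, 0, -1.5], [0, 0, 0], 0],
  [[0, 0, 0], [0, 0, 0], 0],
])

```text
clock: 7.45
eef_pos: [0.4955, 0.0807, 0.1249]
tool_rot: [-0.689, 0.725, 0.0, -0.0]
ft_force: [-0.2, -0.5, -1.7]
grip_width: 0.0391
grasp_force: 61.5
```

>>> drive_tool([
  [[0, 0, -1], [0, 0, 0], 0],
  [[0, 0, -1], [0, 0, 0], 0],
  [[0, 0, 0], [0, 0, 0], 0],
])

```text
clock: 7.7
eef_pos: [0.4956, 0.0807, 0.1231]
tool_rot: [-0.689, 0.725, 0.0, -0.0]
ft_force: [0.9, -0.5, -0.9]
grip_width: 0.039
grasp_force: 61.5
```

>>> drive_tool([
  [[0, 0, -1], [0, 0, 0], 0],
  [[0, 0, -1], [0, 0, 0], 0],
  [[0, 0, 0], [0, 0, 0], 0],
])

```text
clock: 7.95
eef_pos: [0.4959, 0.0805, 0.1213]
tool_rot: [-0.689, 0.725, -0.0, -0.0]
ft_force: [0.4, -1.7, 0.9]
grip_width: 0.0388
grasp_force: 61.6
```

>>> drive_tool([
  [[0, -0.5, -1], [0, 0, 0], 0],
  [[0, 0, 0], [0, 0, 0], 0],
])

```text
clock: 8.12
eef_pos: [0.496, 0.08, 0.1205]
tool_rot: [-0.688, 0.725, -0.0, 0.0]
ft_force: [1.3, -1.5, 0.5]
grip_width: 0.039
grasp_force: 61.6
```

>>> drive_tool([
  [[0, 0, -1], [0, 0, 0], 0],
  [[0, 0, 0], [0, 0, 0], 0],
])

```text
clock: 8.28
eef_pos: [0.4962, 0.0798, 0.1198]
tool_rot: [-0.688, 0.725, -0.001, 0.0]
ft_force: [-0.6, -2.7, 3.2]
grip_width: 0.0391
grasp_force: 62.1
```

>>> drive_tool([
  [[0.7, -1, 0], [0, 0, 0], 0],
  [[0, 0, 0], [0, 0, 0], 0],
  [[0, 0, 0], [0, 0, 0], 0],
])

```text
clock: 8.53
eef_pos: [0.4965, 0.0792, 0.1193]
tool_rot: [-0.689, 0.725, 0.0, 0.0]
ft_force: [-0.4, -0.8, 1.8]
grip_width: 0.0395
grasp_force: 61.8
```

>>> drive_tool([
  [[0, -0.5, -1], [0, 0, 0], 0],
  [[0, 0, 0], [0, 0, 0], 0],
  [[0, 0, 0], [0, 0, 0], 0],
])

```text
clock: 8.78
eef_pos: [0.4965, 0.0786, 0.1183]
tool_rot: [-0.688, 0.725, -0.0, -0.0]
ft_force: [1.2, -1.0, 1.4]
grip_width: 0.0391
grasp_force: 61.8
```

>>> drive_tool([
  [[0, -0.3, -1], [0, 0, 0], 0],
  [[0, 0, -0.5], [0, 0, 0], 0],
  [[0, 0, 0], [0, 0, 0], 0],
])

```text
clock: 9.03
eef_pos: [0.4963, 0.0782, 0.1166]
tool_rot: [-0.689, 0.725, -0.0, -0.0]
ft_force: [1.1, -1.3, 0.7]
grip_width: 0.0389
grasp_force: 61.8
```

>>> drive_tool([
  [[0, 0, -1], [0, 0, 0], 0],
  [[0, 0, -0.5], [0, 0, 0], 0],
  [[0, 0, 0], [0, 0, 0], 0],
])

```text
clock: 9.28
eef_pos: [0.4965, 0.0781, 0.1152]
tool_rot: [-0.688, 0.725, -0.0, -0.0]
ft_force: [1.5, -3.2, 1.0]
grip_width: 0.039
grasp_force: 61.7
```

>>> drive_tool([
  [[0, 0, -0.7], [0, 0, 0], 0],
  [[0, 0, 0], [0, 0, 0], 0],
  [[0, 0, 0], [0, 0, 0], 0],
])

```text
clock: 9.53
eef_pos: [0.4965, 0.0781, 0.1145]
tool_rot: [-0.688, 0.725, -0.0, -0.0]
ft_force: [0.3, -4.7, -0.0]
grip_width: 0.0393
grasp_force: 61.7
```

>>> drive_tool([
  [[0, -0.8, 0], [0, 0, 0], 0],
  [[0, 0, 0], [0, 0, 0], 0],
  [[0, 0, -0.7], [0, 0, 0], 0],
  [[0, 0, 0], [0, 0, 0], 0],
])

```text
clock: 9.87
eef_pos: [0.4965, 0.0779, 0.1139]
tool_rot: [-0.689, 0.725, 0.0, 0.0]
ft_force: [1.6, -1.7, -0.6]
grip_width: 0.0391
grasp_force: 61.7
```

>>> drive_tool([
  [[0, -0.3, -1], [0, 0, 0], 0],
  [[0, 0, 0], [0, 0, 0], 0],
  [[0, 0, 0], [0, 0, 0], 0],
])

```text
clock: 10.12
eef_pos: [0.4965, 0.0778, 0.1128]
tool_rot: [-0.689, 0.725, 0.0, 0.0]
ft_force: [1.5, 0.3, 0.0]
grip_width: 0.0391
grasp_force: 61.7
```

>>> drive_tool([
  [[0, 0, -1], [0, 0, 0], 0],
  [[0, 0, 0], [0, 0, 0], 0],
  [[0, 0, 0], [0, 0, 0], 0],
])

```text
clock: 10.37
eef_pos: [0.4965, 0.0777, 0.1118]
tool_rot: [-0.689, 0.725, 0.0, 0.0]
ft_force: [2.5, 1.0, -0.5]
grip_width: 0.0387
grasp_force: 61.7
```

>>> drive_tool([
  [[0, 0, -1], [0, 0, 0], 0],
  [[0, 0, 0], [0, 0, 0], 0],
  [[0, 0, 0], [0, 0, 0], 0],
])

```text
clock: 10.62
eef_pos: [0.4965, 0.0774, 0.1109]
tool_rot: [-0.689, 0.725, 0.0, 0.0]
ft_force: [2.3, -0.2, -0.4]
grip_width: 0.039
grasp_force: 61.7
```

>>> drive_tool([
  [[0.4, 0, -1], [0, 0, 0], 0],
  [[0, 0, -1], [0, 0, 0], 0],
  [[0, 0, 0], [0, 0, 0], 0],
])

```text
clock: 10.87
eef_pos: [0.4965, 0.0772, 0.1086]
tool_rot: [-0.689, 0.725, 0.0, -0.0]
ft_force: [1.4, 0.2, -0.6]
grip_width: 0.039
grasp_force: 61.6
```

>>> drive_tool([
  [[0, 0, -1], [0, 0, 0], 0],
  [[0, 0, -0.7], [0, 0, 0], 0],
  [[0, 0, 0], [0, 0, 0], 0],
])

```text
clock: 11.12
eef_pos: [0.4966, 0.0772, 0.107]
tool_rot: [-0.688, 0.725, 0.0, -0.0]
ft_force: [1.3, 0.8, 0.1]
grip_width: 0.0389
grasp_force: 61.6
```

>>> drive_tool([
  [[0, 0, -0.7], [0, 0, 0], 0],
  [[0, 0, -0.5], [0, 0, 0], 0],
  [[0, 0, 0], [0, 0, 0], 0],
])

```text
clock: 11.37
eef_pos: [0.4966, 0.0773, 0.1058]
tool_rot: [-0.689, 0.725, 0.0, -0.0]
ft_force: [0.6, -0.9, -0.1]
grip_width: 0.0389
grasp_force: 61.6
```

>>> drive_tool([
  [[0, 0, -0.5], [0, 0, 0], 0],
  [[0, 0, -0.5], [0, 0, 0], 0],
  [[0, 0, 0], [0, 0, 0], 0],
])

```text
clock: 11.62
eef_pos: [0.4966, 0.0773, 0.1049]
tool_rot: [-0.689, 0.725, 0.0, -0.0]
ft_force: [1.3, -0.7, 0.7]
grip_width: 0.0393
grasp_force: 61.7
```

>>> drive_tool([
  [[0, 0, -0.5], [0, 0, 0], 0],
  [[0, 0, 0], [0, 0, 0], 0],
])

```text
clock: 11.78
eef_pos: [0.4966, 0.0773, 0.1049]
tool_rot: [-0.689, 0.725, 0.0, -0.0]
ft_force: [-0.8, -1.7, 3.9]
grip_width: 0.0391
grasp_force: 62.2
```

>>> drive_tool([
  [[0, 0, -0.5], [0, 0, 0], 0],
  [[0, 0, 0], [0, 0, 0], 0],
])

```text
clock: 11.95
eef_pos: [0.4966, 0.0773, 0.1048]
tool_rot: [-0.689, 0.725, -0.0, 0.0]
ft_force: [-2.5, -0.4, 6.8]
grip_width: 0.0388
grasp_force: 62.6
```

Fully home: TCP z stopped at 0.1049, which is collar height plus the 8.9 mm grasp offset. I'll ease off the push and turn clockwise in small steps.

>>> drive_tool([
  [[0, 0, 0.5], [0, 0, -2], 0],
  [[0, 0, 0], [0, 0, -3], 0],
  [[0, 0, 0], [0, 0, -3], 0],
  [[0, 0, 0], [0, 0, -3], 0],
])

```text
clock: 12.28
eef_pos: [0.4965, 0.0773, 0.1048]
tool_rot: [-0.615, 0.788, 0.0, -0.0]
ft_force: [-1.7, -1.3, 5.2]
grip_width: 0.0388
grasp_force: 62.2
```

```bash
cat > o.py <<'E'
from h import *
np.set_printoptions(precision=4,suppress=True)
o=get_obs();q=o["tool_rot"];print(o["clock"],o["eef_pos"],"wing",2*np.degrees(np.arctan2(q[1],q[0]))-180,o["ft_force"],o["ft_torque"],o["joint_pos"][5])
E
python3 o.py
```

```text
12.2833 [0.4965 0.0773 0.1048] wing 75.93015906154923 [-1.6995 -1.2652  5.2264] [-0.0484  0.3225  0.2658] -1.170783770939475
```

>>> drive_tool([
  [[0, 0, 0], [0, 0, -3], 0],
  [[0, 0, 0], [0, 0, -3], 0],
  [[0, 0, 0], [0, 0, -3], 0],
  [[0, 0, 0], [0, 0, -3], 0],
  [[0, 0, 0], [0, 0, -3], 0],
  [[0, 0, 0], [0, 0, -3], 0],
])

```text
clock: 12.78
eef_pos: [0.4964, 0.0774, 0.1048]
tool_rot: [-0.484, 0.875, 0.0, -0.0]
ft_force: [-2.3, -0.4, 4.1]
grip_width: 0.0389
grasp_force: 62.2
```

```bash
python3 o.py
```

```text
12.7833 [0.4964 0.0774 0.1048] wing 57.94066985356329 [-2.2708 -0.3869  4.1208] [0.0625 0.3374 0.2254] -0.8566752247802653
```

>>> drive_tool([
  [[-0.3, 0, 0], [0, 0, -3], 0],
  [[0, 0, 0], [0, 0, -3], 0],
  [[0, 0, 0], [0, 0, -3], 0],
  [[0, 0, 0], [0, 0, -3], 0],
  [[0, 0, 0], [0, 0, -3], 0],
  [[0, 0, 0], [0, 0, -3], 0],
  [[0, 0, 0], [0, 0, -3], 0],
])

```text
clock: 13.37
eef_pos: [0.4963, 0.0775, 0.1049]
tool_rot: [-0.317, 0.948, 0.0, 0.0]
ft_force: [-1.9, -0.6, 4.8]
grip_width: 0.0393
grasp_force: 62.1
```

```bash
python3 o.py
```

```text
13.3667 [0.4963 0.0775 0.1049] wing 36.94204506259166 [-1.8824 -0.56    4.8276] [0.075  0.271  0.2685] -0.49003663597933583
```

>>> drive_tool([
  [[0, 0, 0], [0, 0, -3], 0],
  [[0, 0, 0], [0, 0, -3], 0],
  [[0, 0, 0], [0, 0, -3], 0],
  [[0, 0, 0], [0, 0, -3], 0],
  [[0, 0, 0], [0, 0, -3], 0],
  [[0, 0, 0], [0, 0, -3], 0],
  [[0, 0, 0], [0, 0, -3], 0],
])

```text
clock: 13.95
eef_pos: [0.4963, 0.0776, 0.1048]
tool_rot: [-0.139, 0.99, 0.0, -0.0]
ft_force: [-1.8, -0.2, 4.6]
grip_width: 0.0392
grasp_force: 62.1
```

```bash
python3 o.py
```

```text
13.95 [0.4963 0.0776 0.1048] wing 15.946328934267086 [-1.7911 -0.1587  4.5581] [0.1896 0.2148 0.3341] -0.12350219101257265
```

>>> drive_tool([
  [[0, 0, 0], [0, 0, -2], 0],
  [[0, 0, 0], [0, 0, -2], 0],
  [[0, 0, 0], [0, 0, -2], 0],
  [[0, 0, 0], [0, 0, -2], 0],
  [[0, 0, 0], [0, 0, -1], 0],
])

```text
clock: 14.37
eef_pos: [0.4963, 0.0777, 0.1048]
tool_rot: [-0.061, 0.998, 0.0, -0.0]
ft_force: [-0.3, 0.6, 5.8]
grip_width: 0.0388
grasp_force: 62.1
```

```bash
python3 o.py
```

```text
14.3667 [0.4963 0.0777 0.1048] wing 7.018922764203694 [-0.2564  0.5828  5.8119] [0.1604 0.3466 0.2474] 0.03237132933468828
```

>>> drive_tool([
  [[0, 0, 0], [0, 0, -1], 0],
  [[0, 0, 0], [0, 0, -1], 0],
  [[0, 0, 0], [0, 0, -1], 0],
  [[0, 0, 0], [0, 0, -1], 0],
])

```text
clock: 14.7
eef_pos: [0.4963, 0.0777, 0.1048]
tool_rot: [-0.026, 1.0, 0.0, -0.0]
ft_force: [-2.8, 1.9, 5.4]
grip_width: 0.0388
grasp_force: 62.1
```

```bash
python3 o.py
```

```text
14.7 [0.4963 0.0777 0.1048] wing 3.0322909684595345 [-2.8138  1.9057  5.3716] [0.2253 0.3861 0.2612] 0.10191038036021209
```

>>> drive_tool([
  [[0, 0, 0], [0, 0, -0.7], 0],
  [[0, 0, 0], [0, 0, -0.7], 0],
  [[0, 0, 0], [0, 0, 0], 0],
])

```text
clock: 14.95
eef_pos: [0.4964, 0.0777, 0.1048]
tool_rot: [-0.014, 1.0, 0.0, -0.0]
ft_force: [-0.7, 1.1, 6.2]
grip_width: 0.0388
grasp_force: 62.2
```

```bash
python3 o.py
```

```text
14.95 [0.4964 0.0777 0.1048] wing 1.6481706769258153 [-0.6592  1.1444  6.184 ] [0.2341 0.4338 0.1712] 0.12604653741801866
```

>>> drive_tool([
  [[0, 0, 0], [0, 0, -0.7], 0],
  [[0, 0, 0], [0, 0, -0.7], 0],
])

```text
clock: 15.12
eef_pos: [0.4963, 0.0777, 0.1048]
tool_rot: [-0.002, 1.0, 0.0, -0.0]
ft_force: [-1.9, 0.9, 5.8]
grip_width: 0.0388
grasp_force: 62.2
```

```bash
python3 o.py
```

```text
15.1167 [0.4963 0.0777 0.1048] wing 0.2479791727091083 [-1.9478  0.8858  5.8339] [0.2028 0.3835 0.229 ] 0.1505026905940626
```

>>> drive_tool([
  [[0, 0, 0], [0, 0, -0.6], 0],
  [[0, 0, 0], [0, 0, -0.5], 0],
])

```text
clock: 15.28
eef_pos: [0.4963, 0.0777, 0.1048]
tool_rot: [0.007, 1.0, 0.0, -0.0]
ft_force: [-1.4, 0.9, 5.9]
grip_width: 0.039
grasp_force: 62.2
```

```bash
python3 o.py
```

```text
15.2833 [0.4963 0.0777 0.1048] wing -0.8461190872793338 [-1.4488  0.8738  5.8973] [0.2574 0.3656 0.258 ] 0.1696443800253449
```

>>> drive_tool([
  [[0, 0, 0], [0, 0, -0.6], 0],
  [[0, 0, 0], [0, 0, -0.5], 0],
])

```text
clock: 15.45
eef_pos: [0.4963, 0.0777, 0.1048]
tool_rot: [0.017, 1.0, 0.0, -0.0]
ft_force: [-2.2, 0.9, 5.4]
grip_width: 0.0391
grasp_force: 62.2
```

```bash
python3 o.py
```

```text
15.45 [0.4963 0.0777 0.1048] wing -1.9452314990479351 [-2.1575  0.8526  5.45  ] [0.2317 0.3904 0.2077] 0.18882462365644942
```

>>> drive_tool([
  [[0, 0, 0], [0, 0, -0.6], 0],
  [[0, 0, 0], [0, 0, -0.5], 0],
])

```text
clock: 15.62
eef_pos: [0.4963, 0.0778, 0.1048]
tool_rot: [0.027, 1.0, 0.0, -0.0]
ft_force: [-2.3, 0.9, 4.7]
grip_width: 0.0394
grasp_force: 62.2
```

```bash
python3 o.py
```

```text
15.6167 [0.4963 0.0778 0.1048] wing -3.045479672972789 [-2.348   0.9391  4.6866] [0.322  0.3642 0.2663] 0.20804314357403936
```

>>> drive_tool([
  [[0, 0, 0], [0, 0, -0.5], 0],
  [[0, 0, 0], [0, 0, -0.4], 0],
])

```text
clock: 15.78
eef_pos: [0.4963, 0.0778, 0.1048]
tool_rot: [0.034, 0.999, 0.0, -0.0]
ft_force: [-1.7, 0.7, 4.8]
grip_width: 0.0389
grasp_force: 62.2
```

```bash
python3 o.py
```

```text
15.7833 [0.4963 0.0778 0.1048] wing -3.940266471525746 [-1.7204  0.7291  4.7505] [0.2575 0.3684 0.2763] 0.22365554377137387
```

>>> drive_tool([
  [[0, 0, 0], [0, 0, -0.5], 0],
  [[0, 0, 0], [0, 0, -0.4], 0],
])

```text
clock: 15.95
eef_pos: [0.4963, 0.0778, 0.1048]
tool_rot: [0.042, 0.999, 0.0, -0.0]
ft_force: [-2.1, 0.9, 4.7]
grip_width: 0.0393
grasp_force: 62.2
```

```bash
python3 o.py
python3 - <<'E'
from h import *
for i in range(4): camera("top");print(get_obs()["ft_torque"][2].round(3))
E
```

```text
15.95 [0.4963 0.0778 0.1048] wing -4.8380089153802714 [-2.0847  0.9493  4.7471] [0.2602 0.4127 0.2455] 0.23933255386520094
0.169
0.155
0.141
0.176
```

>>> drive_tool([
  [[0, 0, 0], [0, 0, -0.5], 0],
  [[0, 0, 0], [0, 0, -0.4], 0],
  [[0, 0, 0], [0, 0, 0], 0],
])

```text
clock: 16.4
eef_pos: [0.4964, 0.0778, 0.1048]
tool_rot: [0.05, 0.999, 0.0, -0.0]
ft_force: [-2.1, 0.3, 5.2]
grip_width: 0.0393
grasp_force: 62.2
```

```bash
cat > p.py <<'E'
from h import *
import runpy; runpy.run_path("o.py")
v=[]
for i in range(5): camera("top");v.append(get_obs()["ft_torque"][2])
print(np.mean(v))
E
python3 p.py
```

```text
16.4 [0.4964 0.0778 0.1048] wing -5.700145547924336 [-2.1062  0.2954  5.2248] [0.2178 0.3409 0.4084] 0.2544099818258972
0.40583183229007574
```

The moment jumped to 0.4 N m, so this is the stop. Backing off at once.

>>> drive_tool([
  [[0, 0, 0.3], [0, 0, 0.7], 0],
  [[0, 0, 0], [0, 0, 0], 0],
])

```text
clock: 16.82
eef_pos: [0.4963, 0.0777, 0.1048]
tool_rot: [0.044, 0.999, 0.0, -0.0]
ft_force: [-1.6, 2.2, 3.8]
grip_width: 0.0393
grasp_force: 62.0
```

```bash
python3 p.py
python3 - <<'E'
from h import *
T=camera("top");S=camera("scene")
def eq(c,l,t):
    g=c["image"][t:t+75,l:l+100,::-1].astype(float);g=np.clip((g-20)*1.8,0,255).astype(np.uint8)
    return cv2.resize(g,(400,300),interpolation=cv2.INTER_CUBIC)
cv2.imwrite("pics/e.png",np.hstack([eq(T,285,180),eq(S,240,125)]))
E
```

```text
16.8167 [0.4963 0.0777 0.1048] wing -5.019807719931038 [-1.6046  2.1845  3.7844] [0.4091 0.3323 0.1316] 0.24241140929250912
0.15802471919774522
```

View pics/e.png

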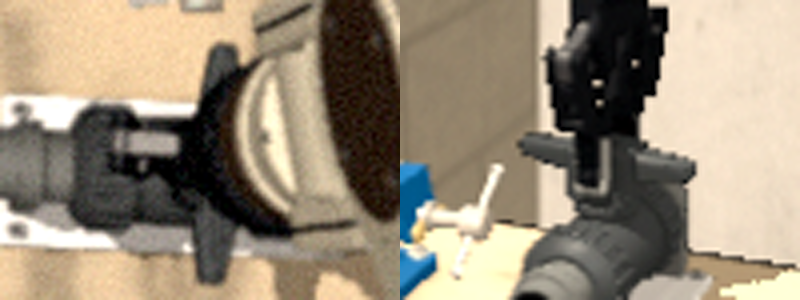

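The picture shows the hub sitting on the collar with the wings square across the pipe, tips at (222,45) and (210,280) in the crop. Releasing and lifting straight up.

>>> drive_tool([
  [[0, 0, 0], [0, 0, 0], 0.6],
  [[0, 0, 0], [0, 0, 0], 0.8],
  [[0, 0, 0], [0, 0, 0], 1],
  [[0, 0, 0], [0, 0, 0], 1],
  [[0, 0, 0], [0, 0, 0], 1],
  [[0, 0, 0], [0, 0, 0], 1],
])

```text
clock: 17.67
eef_pos: [0.4965, 0.0771, 0.1047]
tool_rot: [0.044, 0.999, -0.0, -0.0]
ft_force: [0.3, -0.4, 0.0]
grip_width: 0.0858
grasp_force: 0.0
```

>>> drive_tool([
  [[0, 0, 5], [0, 0, 0], 1],
  [[0, 0, 10], [0, 0, 0], 1],
  [[0, 0, 20], [0, 0, 0], 1],
  [[0, 0, 30], [0, 0, 0], 1],
  [[0, 0, 35], [0, 0, 0], 1],
  [[-35, 15, 10], [0, 0, 0], 1],
  [[-35, 15, 10], [0, 0, 0], 1],
  [[-35, 15, 0], [0, 0, 0], 1],
])

```text
clock: 18.33
eef_pos: [0.3922, 0.123, 0.2281]
tool_rot: [0.045, 0.999, 0.001, 0.003]
ft_force: [0.4, 0.8, -0.2]
grip_width: 0.0855
grasp_force: 0.0
```

>>> drive_tool([
  [[-35, 20, 0], [0, 0, 0], 1],
  [[-35, 20, 0], [0, 0, 0], 1],
  [[0, 40, 0], [0, 0, 0], 1],
  [[0, 40, 0], [0, 0, 0], 1],
  [[0, 40, 0], [0, 0, 0], 1],
  [[0, 40, 0], [0, 0, 0], 1],
  [[0, 0, 0], [0, 0, 0], 1],
])

```text
clock: 18.92
eef_pos: [0.3217, 0.3288, 0.2257]
tool_rot: [0.041, 0.999, 0.002, 0.001]
ft_force: [0.7, 0.2, 0.4]
grip_width: 0.0852
grasp_force: 0.0
```

Run:
```python
from fit import *
T=camera("top");S=camera("scene")
im=[cv2.resize(c["image"][t:t+75,l:l+100,::-1],(400,300),interpolation=cv2.INTER_CUBIC) for c,l,t in((T,285,180),(S,240,130))]
cv2.imwrite("pics/f.png",np.hstack(im))
for z in(.096,.108):
    P=[[.4962+s*.06*np.cos(-.05),.0777+s*.06*np.sin(-.05),z+.03] for s in(-1,1)]+[[.4962,.0777,z+.036]]
    print(z,[((proj(T,p)-[285,180])*4).round() for p in P],[((proj(S,p)-[240,130])*4).round() for p in P])
```

```text
0.096 [array([216., 282.]), array([221.,  41.]), array([221., 159.])] [array([294., 143.]), array([119., 117.]), array([205., 121.])]
0.108 [array([221., 282.]), array([226.,  37.]), array([227., 158.])] [array([295., 125.]), array([119., 100.]), array([205., 103.])]
```

View pics/f.png

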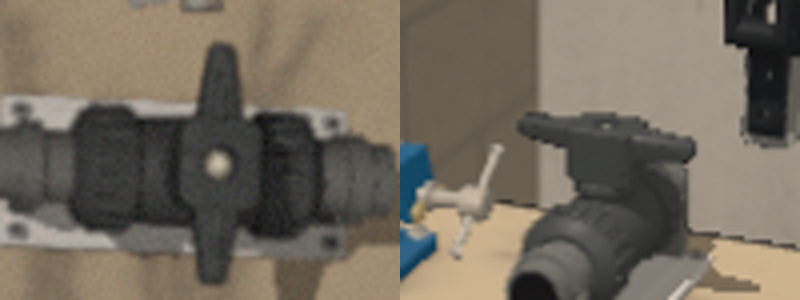

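The picture shows the handle home on the collar: wing tips are at the predicted rows for home, not the 12 mm-higher rows. The wings stand square across the pipe and the robot is clear.

```bash
python3 -c "
from workcell import job_done
print(job_done())"
```

```text
the job is handed in; nothing more can be done
None
```

The handle is home on the collar and turned clockwise to the stop, square across the pipe, and the job is handed in at about 19 s; the wrist moment briefly read about 0.4 N m at the stop, above the 0.35 N m limit, before I backed off.

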